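# Load the hanging tube carrier into the shaking incubator and latch it

## Robot

A 6-joint arm with a two-finger parallel gripper is mounted at the origin on a cart in front of the work surface, level with it; the furniture and walls round the work are solid. World frame = base frame: x ahead of the robot, y to its left, z up, the work surface at z = 0. Lengths are in m, angles in rad, forces in N, time in s.
With the tool pointing down it reaches from about 0.35 to 0.775 m from the base axis. Payload 5.5 kg.
Tool frame: the origin (TCP) lies between the finger pads; the fingertips stand 19 mm ahead of it and the grasp point (between the pads) is the TCP; z points along the fingers, y is the line along which they close (so a half turn about z gives the same grasp; the last joint's range is limited). The gripper opens to 85 mm and grips with 20 to 120 N. Pads are 22 mm wide; open, the fingers measure 114 mm over their backs; the gripper's body (76 mm by 85 mm) begins 54 mm behind the grasp point. The pads swing forward as they close: fully open they stand 13 mm farther back than shut.
Start: joints at [-1.405, 0.313, 0.046, 1.304, 0, 1.431], TCP at [0.173, -0.548, 0.225] pointing down, gripper open.
Joint ranges: [-2.76, 2.76], [-0.86, 1.69], [-1.03, 1.26], [-2.2, 2.34], [-1.47, 1.5], [-3.14, 3.14]. Speed limits (rad/s): [2.57, 2.57, 3.14, 3.14, 3.14, 3.14].

## Interface

Orientations are given as a unit quaternion [w, x, y, z].
In Python, from workcell import env gives the robot as it stands.
- The arm moves only by the shell command python3 -m pendant 'ROWS' [FORCE]. ROWS is JSON, a list of rows, each an object with "travel": the shift along the tool's x, y, z scaled (see below), a list of three; "rot": the turn, a rotation vector about the tool's x, y, z scaled (see below), a list of three; "fingers": the opening, from -1 (shut) to 1 (fully open). In form: [{"travel": [dx, dy, dz], "rot": [wx, wy, wz], "fingers": fingers}, ...]. A call has 1 to 10 rows; each row is the pose to reach, as a shift and turn from the pose commanded when the call began, along the tool's axes at that moment; what a row does not reach only later rows make up. The controller multiplies each number of a shift by 0.12 m and each number of a turn by 60 degrees. A row lasts 1/10 s, in which the tool goes at most 50 mm and 8.59 degrees, less where a joint would pass 70% of its speed; a pose out of reach is approached as far as the arm can. A call with a number of a shift or a turn outside -1 to 1 is refused whole. A call with a gripper value outside its range is refused whole. The fingers move at their own pace and stop on an object; FORCE is the grip in N (left out, the last holds). Time passes only in rows, so rows that repeat a pose let the fingers close. It gives the time, the measured TCP pose, the force, the opening and the grip force at its end, in the units of the state.
- env.get_state(): the state, without advancing time (a new reading comes with each control period).
- env.read_camera(name): name is "scene" or "side" or "wrist"; returns (picture, depth): 480x640x3 uint8, blue, green, red; 480x640 float32, m along the optical axis (not along the pixel's ray), 0 where there is no reading.
- env.camera_model(name): a dict with "fovy" (degrees; the focal length in pixels is half the picture's height over the tangent of half this angle, whatever the lens; pixels are square), "cx", "cy" (the principal point, pixels), "k1" (the pictures are not rectified: a ray, as slopes to the right and down, at radius r is drawn at 1 + k1 r^2 times it, then the intrinsics apply), "rvec" (rotation vector, rad) and "tvec" (3), from world to camera coordinates, as OpenCV has them; the wrist camera has in their place "T_tool_cam" (4x4, takes a point from camera to tool coordinates, whose origin is the TCP and whose axes are the flange's). Camera axes: x right, y down, z forward; pixel columns grow to the right and rows downward; lengths in m; the calibration is good to about 2 mm. A picture is of the moment at which its call begins: read the wrist's pose just before it. camera_model takes no time and is no camera call.
- env.hand_in(): hands the job in; it is judged then, once.
Trained networks look in the newest picture that a camera, given by its name, has taken for a name from the list of things; names that differ only in an ending like _2 or _b are one class to them, and where a whole thing is asked for, a point or a joint stands for the part that bears it (a point fixed in the world has none). Each returns a list of dicts, best first, with "conf" (0 to 1); they miss things now and then, are a little off and sometimes report something else, mostly with a low value. They report only what shows in the picture. A call takes as long as a camera call.
- env.outline_of(camera, target): "mask" (480x640 bool, what is visible of it) and "xy" ([column, row] in pixels, amid what is visible of it).
The state is a dict: "clock": time; "joint_pos": joint angles; "qvel": joint speeds; "tau": joint torques, N m; "tcp_pos": TCP position; "orientation": TCP orientation; "wrist_force": force on the tool from outside, world axes, zero at the start; "ft_torque": the same for the moment, N m; "finger_gap": finger opening in m; "grip_force": force on a finger pad.
Only numpy, scipy, OpenCV 4.12 (cv2) and the standard library are available. Lean on these libraries where they do the work, as an engineer would, in place of code of your own. Each camera call takes 0.05 s, during which the arm holds its last target. There are 200 camera calls.

## Task

Take the tube carrier with the blue grip up and off its hook, carry it upright and lower it into the well of the shaking incubator until its flange lies flat on the deck. Then turn the red-posted latch fully round so that its steel blade holds the flange down. Do not wrench the carrier against its hook or drop it, leave the yellow carrier hanging where it is and do not shift the other things.

Things in the scene. Friction and masses are not known exactly. Their poses are not given: they have to be found in the camera images.
- blue_carrier: White loose tube carrier, blue grip, four blue-capped tubes, 0.2 kg, hanging upright. Origin: centre of its flange's underside; z up, y along the flange's long side, x along the hook. Flange 62 x 88 x 5 mm (z 0 to 5); skirt below 46 x 72, to z -14; tubes inside it to z -48; caps up to z 18, beyond y +-15. Handle window above: 22 wide (y), z 5 to 41. Same when turned half round
- blue_carrier_grip (a point): Centre of the solid blue grip atop the blue carrier's handle, 56 mm above the carrier's origin; axes as the carrier's. Grip 18 (x) x 36 (y) x 30 (z) mm, to be grasped across y; when hanging, its underside rests on the hook's strap
- yellow_carrier: The same carrier with a yellow grip and yellow caps, loose, hanging on the other hook 124 mm beside; it stays there
- hook_stand: Fixed steel stand, base 150 x 200 x 12 mm. Origin: on the table, under the midpoint between its two carriers. Post and cross bar (top z 128) at x 70; from the bar two flat hooks reach to -x at y +62 and -62, 14 wide, 4 thick, upper face z 125, with an upturned lip at x -11.5 to -15.5, top z 139. To unhook, raise a carrier 16 to 30 mm, then move it at least 30 mm along the stand's -x
- incubator: Fixed white shaking incubator, 210 (x) x 200 (y) mm, flat aluminium deck on top at z 85, from x -45 back to 105; in front of that a sloping grey console. Origin: centre of its underside on the table; its front faces -x
- well (a point): Centre of the mouth of the incubator's well at deck height, axes as the incubator's. Mouth 54 (x) x 80 (y) mm with a 3 mm chamfer, 69 mm deep; the seated carrier's origin lies here, its axes along these (either way round), its flange resting on the deck
- latch_pivot (a point): Point on the deck under the latch's vertical pivot, 62 mm from the well's centre along the incubator's -y; axes as the incubator's
- latch (a joint): Angle of the turning latch, rad: 0 is open (blade along the incubator's +x, beside the well), grows anticlockwise seen from above to the stop at 1.6; at 1.57 the blade points along +y, its last 11 mm over the flange. Turns with light friction and stays where it is left
- latch_post (a point): On the axis of the latch's red upright finger post, 26 mm above the deck, 34 mm from the pivot, on the far side from the blade (at latch 0 on the pivot's -x side). Post 12 mm in diameter, 14 to 34 mm above the deck, with a 15 mm head to 40 mm. The steel blade is 15 mm wide, 7 to 12 mm above the deck, tip 29 mm from the pivot
- timer: White kitchen timer with a black dial, 64 x 64 x 48 mm, loose bystander on the table; origin under its centre
- strip_box: Blue and white carton, 62 x 119 x 56 mm, loose bystander; origin under its centre
- reagent_bottle: White bottle with a cream cap, 64 mm in diameter, 164 mm high, loose bystander; origin under its centre
- wide_jar: White jar with a white screw cap, 72 mm in diameter, 125 mm high, loose bystander; origin under its centre

How it is judged:
By the outcome, as a careful person would: the job done as asked, in the order asked, and still so for the second after the job is handed in, with the robot touching nothing.
It also fails if it takes over 58 s, if anything falls off the work surface, if the arm or the gripper's body presses on something with over 40 N, if the wrist force passes 120 N, or if a joint passes its speed limit or range.

## Working session

There is one attempt and no reset: what is moved stays moved. The work goes in short steps, Python scripts to look and compute and a shell command to move; the robot and the scene stay as the last step left them, time stands still between calls to the robot, and variables do not carry over. Pictures are saved under pics/ and viewed, at most 12 in all, crops included, and the job is handed in when it is done.

```bash
ls; mkdir -p pics; cat > h.py <<'E'
import numpy as np, cv2
from workcell import env
from scipy.spatial.transform import Rotation as R
def world(cam,depth,m,st=None):
    f=240/np.tan(np.radians(m['fovy']/2)); v,u=np.mgrid[0:480,0:640].astype(float)
    K=np.array([[f,0,m['cx']],[0,f,m['cy']],[0,0,1]])
    p=cv2.undistortPoints(np.stack([u.ravel(),v.ravel()],1)[:,None],K,np.array([m['k1'],0,0,0,0.])).reshape(480,640,2)
    P=np.dstack([p[...,0]*depth,p[...,1]*depth,depth])
    if 'rvec' in m:
        Rm=cv2.Rodrigues(np.array(m['rvec'],float))[0]; W=(P-np.array(m['tvec']).ravel())@Rm
    else:
        T=np.array(m['T_tool_cam']); q=st['orientation']; Rt=R.from_quat([q[1],q[2],q[3],q[0]]).as_matrix()
        W=(P@T[:3,:3].T+T[:3,3])@Rt.T+np.array(st['tcp_pos'])
    W[depth<=0]=np.nan
    return W
def look(cam):
    st=env.get_state(); pic,d=env.read_camera(cam); return pic,world(cam,d,env.camera_model(cam),st)
E
python3 - <<'E'
from h import *
for c in ['scene','side']:
    pic,W=look(c); cv2.imwrite(f'pics/{c}.png',pic); np.save(f'{c}.npy',W)
    m=env.camera_model(c); print(c,-cv2.Rodrigues(np.array(m['rvec'],float))[0].T@np.array(m['tvec']).ravel())
    for t in ['blue_carrier','yellow_carrier','hook_stand','incubator','latch_post','timer','strip_box','reagent_bottle','wide_jar']:
        for o in env.outline_of(c,t)[:2]:
            w=W[o['mask']]; print(t,round(o['conf'],2),np.round(o['xy']),np.round(np.nanmedian(w,0),3),np.round(np.nanpercentile(w,2,axis=0),3),np.round(np.nanpercentile(w,98,axis=0),3))
s=env.get_state(); print(s)
E
```

```text
pics
scene [ 1.41246104 -0.47032499  1.14255913]
blue_carrier 0.74 [256. 279.] [ 0.519 -0.294  0.099] [ 0.49  -0.303  0.087] [ 0.553 -0.279  0.128]
blue_carrier 0.58 [429. 241.] [0.521 0.147 0.093] [0.398 0.108 0.002] [0.56  0.202 0.157]
yellow_carrier 0.71 [474. 245.] [0.579 0.257 0.096] [0.54  0.224 0.086] [0.614 0.308 0.158]
yellow_carrier 0.47 [447. 263.] [0.566 0.18  0.016] [0.487 0.111 0.008] [0.646 0.285 0.131]
hook_stand 0.67 [447. 261.] [0.562 0.177 0.017] [0.487 0.111 0.008] [0.644 0.285 0.131]
hook_stand 0.34 [270. 287.] [ 0.543 -0.268  0.083] [ 0.405 -0.359  0.015] [ 0.608 -0.163  0.099]
incubator 0.69 [267. 288.] [ 0.544 -0.268  0.084] [ 0.408 -0.358  0.017] [ 0.608 -0.164  0.099]
latch_post 0.67 [254. 278.] [ 0.513 -0.295  0.099] [ 0.487 -0.304  0.088] [ 0.553 -0.282  0.128]
timer 0.67 [348. 304.] [ 0.606 -0.091  0.031] [ 0.564 -0.116  0.009] [ 0.634 -0.056  0.052]
strip_box 0.89 [236. 225.] [ 0.278 -0.28   0.054] [ 0.21  -0.339  0.002] [ 0.315 -0.22   0.062]
reagent_bottle 0.76 [177. 347.] [ 0.642 -0.499  0.106] [ 0.607 -0.53   0.004] [ 0.653 -0.469  0.166]
wide_jar 0.
[... 1065 characters left out ...]
'clock': 1.0, 'joint_pos': array([-1.40459537e+00,  3.13155866e-01,  4.61041396e-02,  1.30357710e+00,
       -1.31992668e-05,  1.43119495e+00]), 'qvel': array([-0.00251227,  0.00030322, -0.00027285, -0.00070922,  0.00194649,
       -0.00467431]), 'tau': array([-1.32099790e-04, -4.80470645e+01,  2.98819810e+01,  2.97215820e-04,
       -1.21120056e-04,  2.00702192e-05]), 'tcp_pos': array([ 0.17310365, -0.54838081,  0.22475001]), 'orientation': array([ 8.38307896e-05,  9.88333369e-01,  1.52306091e-01, -5.48521944e-06]), 'wrist_force': array([ 0.22019901, -0.01012693,  0.01434861]), 'ft_torque': array([ 0.03251499, -0.01298432, -0.02648926]), 'grip_force': 0.0, 'finger_gap': 0.08549718215585263}
```

View pics/scene.png

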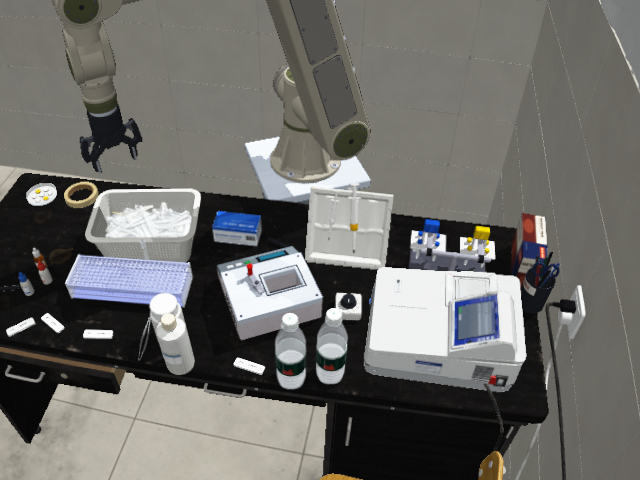

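View pics/side.png

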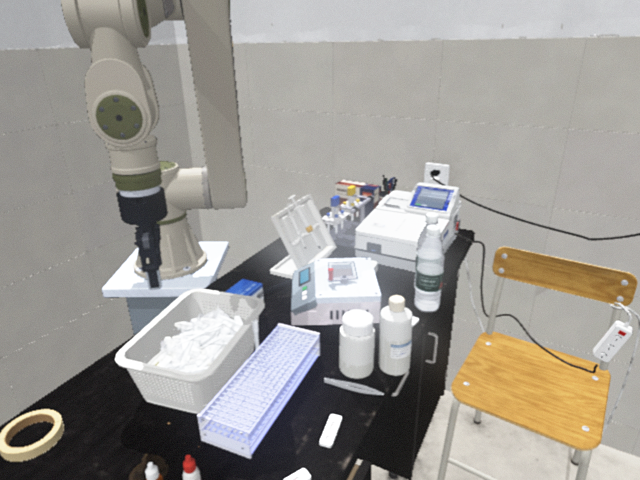

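The scene picture shows the blue carrier at about (431,232), the yellow one at (480,240), and the stand's bar on their far side. The incubator is at (270,290) with its console towards the robot, the well at (280,283) and the red post at (250,270). The side view agrees. Next I measure poses roughly from depth.

```bash
python3 - <<'E'
from h import *
m=env.camera_model('wrist'); print(np.round(m['T_tool_cam'],3),m['fovy'],m['cx'],m['cy'],m['k1'])
pic=cv2.imread('pics/scene.png'); W=np.load('scene.npy'); h=cv2.cvtColor(pic,cv2.COLOR_BGR2HSV)
z=W[...,2]
for n,lo,hi,yr in [('blue',100,130,(.08,.25)),('yel',20,35,(.2,.35))]:
    k=(h[...,0]>=lo)&(h[...,0]<=hi)&(h[...,1]>120)&(z>.148)&(z<.165)&(W[...,0]>.45)&(W[...,0]<.66)&(W[...,1]>yr[0])&(W[...,1]<yr[1])
    print(n,k.sum(),W[k].mean(0),W[k].min(0),W[k].max(0))
k=(abs(z-.085)<.006)&(abs(W[...,0]-.53)<.17)&(abs(W[...,1]+.26)<.16)
p=W[k][:,:2].astype(np.float32); print('deck',k.sum(),cv2.minAreaRect(p))
# orthographic map
im=np.zeros((525,330,3),np.uint8); hm=np.full((525,330),-1.)
for c in ['side','scene']:
    Wc=np.load(c+'.npy').reshape(-1,3); P=cv2.imread(f'pics/{c}.png').reshape(-1,3)
    ok=np.isfinite(Wc).all(1)&(Wc[:,2]<.6); Wc,P=Wc[ok],P[ok]
    i=((.42-Wc[:,1])/.002).astype(int); j=((Wc[:,0]-.18)/.002).astype(int)
    g=(i>=0)&(i<525)&(j>=0)&(j<330)
    for a,b,zz,cc in zip(i[g],j[g],Wc[g,2],P[g]):
        if zz>hm[a,b]: hm[a,b]=zz; im[a,b]=cc
hv=cv2.applyColorMap(cv2.dilate(np.clip(hm/.3*255,0,255).astype(np.uint8),np.ones((2,2))),cv2.COLORMAP_JET)
cv2.imwrite('pics/map.png',np.hstack([cv2.dilate(im,np.ones((2,2))),hv]))
# tall things
for (a,b,c,d) in [(.25,.48,-.08,.12),(.3,.5,.12,.35)]:
    k=(W[...,0]>a)&(W[...,0]<b)&(W[...,1]>c)&(W[...,1]<d); print('max z',np.nanpercentile(z[k],[50,90,99]))
E
```

```text
[[-0.001 -0.952 -0.305  0.079]
 [ 1.    -0.001 -0.001  0.   ]
 [ 0.001 -0.305  0.952 -0.149]
 [ 0.     0.     0.     1.   ]] 59.27559962333769 308.14110201322177 247.2432354017453 -0.07004373651031047
blue 95 [0.51880393 0.15333374 0.15481826] [0.50322939 0.13631358 0.14809102] [0.53146453 0.17108516 0.16137848]
yel 106 [0.57861507 0.26073153 0.15482626] [0.56158185 0.24231552 0.14813635] [0.59202085 0.28241012 0.16075461]
deck 3656 ((0.4985794425010681, -0.22790180146694183), (0.2178158015012741, 0.2631712555885315), 2.0536386966705322)
max z [0.18412923 0.54629907 0.62187565]
max z [0.00181871 0.00840621 0.09544185]
```

View pics/map.png

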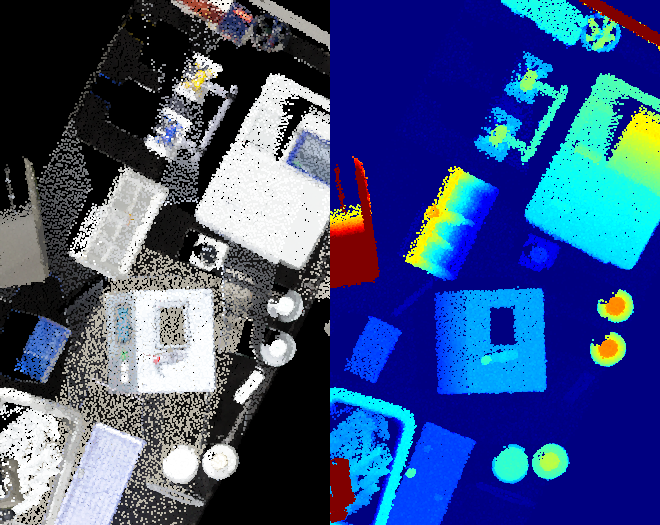

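The map shows the incubator almost square to the world with the well near (0.524,-0.23), and an open lid case up to about z 0.2 between it and the stand. I'll plan the segments and pass over the incubator for a wrist look.

```bash
cat >> h.py <<'E'
def cur():
    s=env.get_state(); q=s['orientation']; M=R.from_quat([q[1],q[2],q[3],q[0]]).as_matrix()
    return np.array(s['tcp_pos']),np.degrees(np.arctan2(M[1,0],M[0,0])),M
def plan(wps):
    p,yaw,M=cur(); print('at',np.round(p,4),round(yaw,2),'tilt',np.round(M[:,2],4))
    for w in wps:
        t=np.array(w[:3],float); first=True
        while True:
            D=t-p; a=(w[3]-yaw+180)%360-180; c,s=np.cos(np.radians(yaw)),np.sin(np.radians(yaw))
            L=np.array([c*D[0]+s*D[1], s*D[0]-c*D[1], -D[2]])/.12
            k=min(1,1/max(abs(L).max(),1e-9),1/max(abs(a)/60,1e-9)); L=np.round(L*k,3); r=round(-a*k/60,3)
            d=L*.12; p=p+np.array([c*d[0]+s*d[1], s*d[0]-c*d[1], -d[2]]); yaw-=r*60
            print(w if first else '   ',L.tolist(),'rz',r,'rows>=',int(np.ceil(max(np.linalg.norm(d)/.05,abs(r*60)/8.59)))); first=False
            if k>=1: break
E
python3 -c "
from h import *
plan([(.173,-.548,.345,17.5),(.53,-.26,.345,110)])"
```

```text
at [ 0.1731 -0.5484  0.2248] 17.52 tilt [ 0.e+00 -2.e-04 -1.e+00]
(0.173, -0.548, 0.345, 17.5) [0.0, -0.003, -1.0] rz 0.0 rows>= 3
    [0.0, -0.0, -0.002] rz 0.0 rows>= 1
(0.53, -0.26, 0.345, 110) [1.0, -0.391, -0.0] rz -0.433 rows>= 4
    [1.0, 0.08, -0.0] rz -0.404 rows>= 3
    [1.0, 0.551, -0.0] rz -0.461 rows>= 4
    [0.333, 0.504, -0.0] rz -0.243 rows>= 2
```

```bash
python3 -m pendant '[{"travel":[0,0,-1],"rot":[0,0,0],"fingers":1},{"travel":[0,0,-1],"rot":[0,0,0],"fingers":1},{"travel":[0,0,-1],"rot":[0,0,0],"fingers":1}]' | tail -3
python3 -m pendant '[{"travel":[1,-0.39,0],"rot":[0,0,-0.43],"fingers":1},{"travel":[1,-0.39,0],"rot":[0,0,-0.43],"fingers":1},{"travel":[1,-0.39,0],"rot":[0,0,-0.43],"fingers":1},{"travel":[1,-0.39,0],"rot":[0,0,-0.43],"fingers":1}]' >/dev/null
python3 -m pendant '[{"travel":[1,0.08,0],"rot":[0,0,-0.4],"fingers":1},{"travel":[1,0.08,0],"rot":[0,0,-0.4],"fingers":1},{"travel":[1,0.08,0],"rot":[0,0,-0.4],"fingers":1},{"travel":[1,0.08,0],"rot":[0,0,-0.4],"fingers":1}]' >/dev/null
python3 -m pendant '[{"travel":[1,0.55,0],"rot":[0,0,-0.46],"fingers":1},{"travel":[1,0.55,0],"rot":[0,0,-0.46],"fingers":1},{"travel":[1,0.55,0],"rot":[0,0,-0.46],"fingers":1},{"travel":[1,0.55,0],"rot":[0,0,-0.46],"fingers":1}]' >/dev/null
python3 -m pendant '[{"travel":[0.33,0.5,0],"rot":[0,0,-0.24],"fingers":1},{"travel":[0.33,0.5,0],"rot":[0,0,-0.24],"fingers":1},{"travel":[0.33,0.5,0],"rot":[0,0,-0.24],"fingers":1},{"travel":[0.33,0.5,0],"rot":[0,0,-0.24],"fingers":1}]' | tail -3
python3 - <<'E'
from h import *
print(cur()[:2],env.get_state()['joint_pos'])
pic,W=look('wrist'); cv2.imwrite('pics/w1.png',pic); np.save('w1.npy',W)
E
```

```text
wrist_force: [0.8, -0.8, 0.4]
finger_gap: 0.0851
grip_force: 0.0
wrist_force: [-0.0, 0.0, 0.2]
finger_gap: 0.0857
grip_force: 0.0
(array([ 0.53046687, -0.2635386 ,  0.3442603 ]), np.float64(109.10961908669788)) [-5.96086674e-01  3.55122189e-01  3.95813384e-01  1.61204539e+00
 -9.12381029e-04  6.41184188e-01]
```

View pics/w1.png

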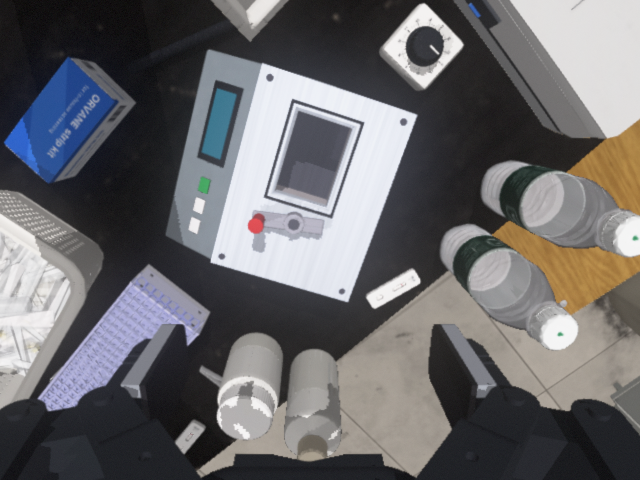

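The wrist view shows the deck with corners at about (263,66), (416,113), (349,301) and (213,263). The well is centred at (317,157), the latch pivot at (293,224) and the red post at (256,224), so the latch is open.

```bash
cat > well.py <<'E'
from h import *
import sys
def plane(px,m,p,M,z):
    f=240/np.tan(np.radians(m['fovy']/2)); K=np.array([[f,0,m['cx']],[0,f,m['cy']],[0,0,1]])
    q=cv2.undistortPoints(np.array(px,float).reshape(-1,1,2),K,np.array([m['k1'],0,0,0,0.])).reshape(-1,2)
    T=np.array(m['T_tool_cam']); d=np.c_[q,np.ones(len(q))]@T[:3,:3].T@M.T; o=M@T[:3,3]+p
    return o+d*((z-o[2])/d[:,2])[:,None]
E
python3 - <<'E'
from well import *
p,y,M=cur(); m=env.camera_model('wrist'); W=np.load('w1.npy'); pic=cv2.imread('pics/w1.png'); z=W[...,2]
box=np.zeros((480,640),np.uint8); cv2.fillPoly(box,[np.array([(263,70),(412,115),(348,298),(217,262)])],1)
dk=(box>0)&(abs(z-.085)<.006); print('deck z',np.nanmedian(z[dk]))
zd=np.nanmedian(z[dk])
# whole deck outline: bright/white pixels flat
full=((abs(z-zd)<.004)).astype(np.uint8); n,l,s,c=cv2.connectedComponentsWithStats(full); i=1+np.argmax(s[1:,4]); 
cn=max(cv2.findContours((l==i).astype(np.uint8),0,2)[0],key=cv2.contourArea)
r=cv2.minAreaRect(plane(cn,m,p,M,zd)[:,:2].astype(np.float32)); print('deck rect',r)
hole=((box>0)&(z<zd-.006)).astype(np.uint8); n,l,s,c=cv2.connectedComponentsWithStats(hole); i=1+np.argmax(s[1:,4]); print(s[i])
cn=max(cv2.findContours((l==i).astype(np.uint8),0,2)[0],key=cv2.contourArea)
r=cv2.minAreaRect(plane(cn,m,p,M,zd)[:,:2].astype(np.float32)); print('hole rect',r)
k=(box>0)&(z>zd+.005)
h=cv2.cvtColor(pic,cv2.COLOR_BGR2HSV); red=((h[...,0]<8)|(h[...,0]>172))&(h[...,1]>140)&(box>0)
print('red',red.sum(),np.nanmedian(W[red],0),np.nanmax(W[red],0))
top=red&(z>zd+.037); print('redtop',top.sum(),W[top].mean(0) if top.any() else '')
print('pivot',plane([(293,224)],m,p,M,.085+.014))
bl=(box>0)&(abs(z-zd-.0115)<.004)&~red; print('blade',bl.sum(),cv2.minAreaRect(W[bl][:,:2].astype(np.float32)))
up=cv2.resize(pic[60:310,160:430],None,fx=2.3,fy=2.3,interpolation=cv2.INTER_CUBIC); cv2.imwrite('pics/w1c.png',up)
E
```

```text
deck z 0.08448398708436958
deck rect ((0.5288231372833252, -0.2592548429965973), (0.1514548361301422, 0.20072555541992188), 1.7444864511489868)
[ 275  111   77   96 4589]
hole rect ((0.5232551097869873, -0.2289639413356781), (0.05352918431162834, 0.07908721268177032), 1.8525888919830322)
red 163 [ 0.49206042 -0.29669435  0.1243299 ] [ 0.49820087 -0.29045555  0.1265816 ]
redtop 162 [ 0.4920351  -0.29667929  0.12438008]
pivot [[ 0.52478811 -0.29142608  0.099     ]]
blade 926 ((0.5196689367294312, -0.29228198528289795), (0.06964795291423798, 0.019526658579707146), 14.75767707824707)
```

View pics/w1c.png

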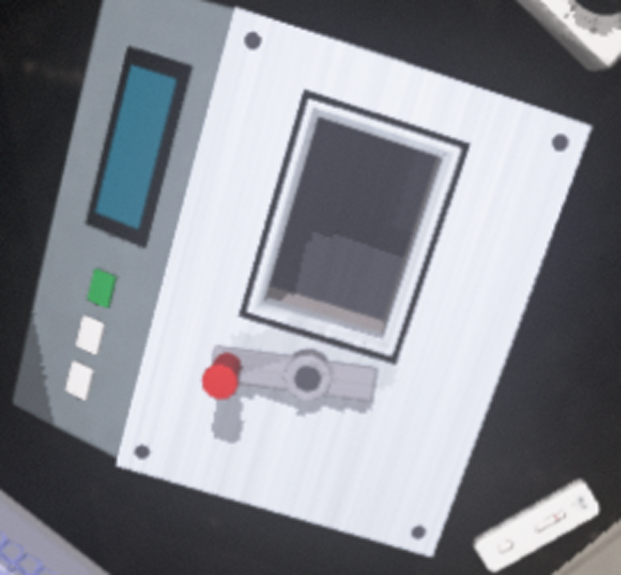

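The crop confirms the well, pivot (307,378) and red post (221,380), and the latch is nearly open. Deck size (151x201) and the well-to-pivot distance (62) match the sizes given, so the well is at (0.5233,-0.2290), yaw about 1.8°. Next, over to the stand.

```bash
python3 -c "
from h import *
plan([(.54,.19,.34,151)])"
```

```text
at [ 0.5301 -0.2637  0.3445] 109.09 tilt [-7.e-04 -5.e-04 -1.e+00]
(0.54, 0.19, 0.34, 151) [1.0, 0.371, 0.011] rz -0.197 rows>= 3
    [1.0, 0.629, 0.011] rz -0.218 rows>= 3
    [0.992, 1.0, 0.014] rz -0.26 rows>= 4
    [0.061, 0.109, 0.001] rz -0.023 rows>= 1
```

```bash
python3 -m pendant '[{"travel":[1,0.37,0],"rot":[0,0,-0.2],"fingers":1},{"travel":[1,0.37,0],"rot":[0,0,-0.2],"fingers":1},{"travel":[1,0.37,0],"rot":[0,0,-0.2],"fingers":1},{"travel":[1,0.37,0],"rot":[0,0,-0.2],"fingers":1}]' >/dev/null
python3 -m pendant '[{"travel":[1,0.63,0],"rot":[0,0,-0.22],"fingers":1},{"travel":[1,0.63,0],"rot":[0,0,-0.22],"fingers":1},{"travel":[1,0.63,0],"rot":[0,0,-0.22],"fingers":1},{"travel":[1,0.63,0],"rot":[0,0,-0.22],"fingers":1}]' >/dev/null
python3 -m pendant '[{"travel":[1,1,0],"rot":[0,0,-0.28],"fingers":1},{"travel":[1,1,0],"rot":[0,0,-0.28],"fingers":1},{"travel":[1,1,0],"rot":[0,0,-0.28],"fingers":1},{"travel":[1,1,0],"rot":[0,0,-0.28],"fingers":1},{"travel":[1,1,0],"rot":[0,0,-0.28],"fingers":1},{"travel":[1,1,0],"rot":[0,0,-0.28],"fingers":1}]' | tail -3
python3 - <<'E'
from h import *
print(cur()[:2],env.get_state()['joint_pos'],env.get_state()['clock'])
pic,W=look('wrist'); cv2.imwrite('pics/w2.png',pic); np.save('w2.npy',W)
h=cv2.cvtColor(pic,cv2.COLOR_BGR2HSV); z=W[...,2]; G={}
for n,lo,hi in [('blue',100,130),('yel',18,36)]:
    k=((h[...,0]>=lo)&(h[...,0]<=hi)&(h[...,1]>110)&(abs(z-.155)<.005)&(abs(W[...,0]-.55)<.1)).astype(np.uint8)
    nn,l,s,c=cv2.connectedComponentsWithStats(k); i=1+np.argmax(s[1:,4]); q=W[l==i]
    r=cv2.minAreaRect(q[:,:2].astype(np.float32)); print(n,len(q),np.median(q[:,2]),r); G[n]=np.array(r[0])
d=G['yel']-G['blue']; print(np.linalg.norm(d),'stand yaw',np.degrees(np.arctan2(-d[0],d[1])))
E
```

```text
wrist_force: [0.5, -0.2, -0.1]
finger_gap: 0.0856
grip_force: 0.0
(array([0.53728186, 0.17533756, 0.34449005]), np.float64(151.20087221442833)) [ 1.73994938e-01  2.95761255e-01  3.12882989e-01  1.58812084e+00
 -1.05345259e-03  6.76634884e-01] 4.35
blue 893 0.1541789435362896 ((0.5161869525909424, 0.15482382476329803), (0.0357208214700222, 0.017504531890153885), 61.257537841796875)
yel 907 0.15418106833836762 ((0.5752887725830078, 0.2623879909515381), (0.03540202975273132, 0.01761680282652378), 61.594974517822266)
0.12273171951107761 stand yaw -28.786875981097243
```

View pics/w2.png

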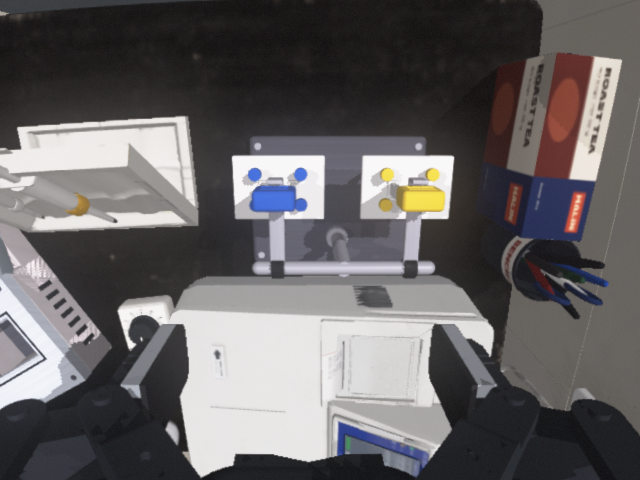

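The blue grip is at (273,198), the yellow one at (421,198) and the bar at (340,268); the open case lies to the left, ending near (197,220). Both grips measure about 36x18, z 0.155, and are 123 mm apart, all as they should be. I'll check clearance below the gripper and plan the descent.

```bash
python3 - <<'E'
from h import *
W=np.load('w2.npy').reshape(-1,3); W=W[np.isfinite(W).all(1)]
a=np.radians(-28.75); ex=np.array([np.cos(a),np.sin(a)]); ey=np.array([-np.sin(a),np.cos(a)])
d=W[:,:2]-[.5162,.1548]; u=d@ex; v=d@ey
for lo,hi in [(-140,-110),(-110,-85),(-85,-65),(-65,-45)]:
    k=(v*1000>lo)&(v*1000<hi)&(abs(u)<.09); print(lo,hi,W[k][:,2].max() if k.any() else None)
plan([(.5162,.1548,.24,151.25),(.5162,.1548,.139,151.25)])
E
```

```text
-140 -110 0.1913716539842892
-110 -85 0.190977914725292
-85 -65 0.002425837331117897
-65 -45 0.4137059240071185
at [0.5373 0.175  0.3446] 151.16 tilt [ 0.e+00 -9.e-04 -1.e+00]
(0.5162, 0.1548, 0.24, 151.25) [0.073, -0.232, 0.871] rz -0.002 rows>= 3
(0.5162, 0.1548, 0.139, 151.25) [-0.0, 0.0, 0.842] rz 0.0 rows>= 3
```

```bash
python3 -m pendant '[{"travel":[0.073,-0.232,0.4],"rot":[0,0,0],"fingers":0.45},{"travel":[0.073,-0.232,0.87],"rot":[0,0,0],"fingers":0.45},{"travel":[0.073,-0.232,0.87],"rot":[0,0,0],"fingers":0.45},{"travel":[0.073,-0.232,0.87],"rot":[0,0,0],"fingers":0.45},{"travel":[0.073,-0.232,0.87],"rot":[0,0,0],"fingers":0.45}]' 40 
python3 - <<'E'
from h import *
plan([(.5162,.1548,.139,151.25)])
pic,W=look('wrist')
h=cv2.cvtColor(pic,cv2.COLOR_BGR2HSV); z=W[...,2]
k=((h[...,0]>=100)&(h[...,0]<=130)&(h[...,1]>110)&(abs(z-.155)<.006)&(abs(W[...,0]-.52)<.08)).astype(np.uint8)
nn,l,s,c=cv2.connectedComponentsWithStats(k); i=1+np.argmax(s[1:,4]); q=W[l==i]
print(len(q),np.median(q[:,2]),cv2.minAreaRect(q[:,:2].astype(np.float32)))
E
```

```text
clock: 4.9
tcp_pos: [0.5175, 0.1563, 0.2426]
orientation: [0.002, 0.248, 0.969, 0.001]
wrist_force: [0.4, -0.3, 1.0]
finger_gap: 0.0616
grip_force: 0.0
at [0.5175 0.1563 0.2426] 151.24 tilt [ 3.4e-03  3.0e-04 -1.0e+00]
(0.5162, 0.1548, 0.139, 151.25) [0.004, -0.016, 0.864] rz -0.0 rows>= 3
1703 0.15415417405839182 ((0.5161231756210327, 0.15459832549095154), (0.03557028993964195, 0.017782924696803093), 61.57710647583008)
```

```bash
python3 -m pendant '[{"travel":[0,0,0.3],"rot":[0,0,0],"fingers":0.45},{"travel":[0,0,0.6],"rot":[0,0,0],"fingers":0.45},{"travel":[0,0,0.75],"rot":[0,0,0],"fingers":0.45},{"travel":[0,0,0.84],"rot":[0,0,0],"fingers":0.45},{"travel":[0,0,0.84],"rot":[0,0,0],"fingers":0.45},{"travel":[0,0,0.84],"rot":[0,0,0],"fingers":0.45}]' 40
python3 -m pendant '[{"travel":[0,0,0],"rot":[0,0,0],"fingers":-0.3},{"travel":[0,0,0],"rot":[0,0,0],"fingers":-0.3},{"travel":[0,0,0],"rot":[0,0,0],"fingers":-0.3},{"travel":[0,0,0],"rot":[0,0,0],"fingers":-0.3},{"travel":[0,0,0],"rot":[0,0,0],"fingers":-0.3},{"travel":[0,0,0],"rot":[0,0,0],"fingers":-0.3}]' 40
```

```text
clock: 5.55
tcp_pos: [0.5172, 0.1571, 0.1413]
orientation: [0.001, 0.248, 0.969, 0.001]
wrist_force: [-0.5, 0.2, 0.0]
finger_gap: 0.062
grip_force: 0.0
clock: 6.15
tcp_pos: [0.5167, 0.1568, 0.1412]
orientation: [0.001, 0.248, 0.969, 0.0]
wrist_force: [-0.3, -1.6, 6.1]
finger_gap: 0.0349
grip_force: 39.5
```

```bash
python3 -m pendant '[{"travel":[0,0,-0.05],"rot":[0,0,0],"fingers":-0.3},{"travel":[0,0,-0.1],"rot":[0,0,0],"fingers":-0.3},{"travel":[0,0,-0.15],"rot":[0,0,0],"fingers":-0.3},{"travel":[0,0,-0.185],"rot":[0,0,0],"fingers":-0.3},{"travel":[0,0,-0.185],"rot":[0,0,0],"fingers":-0.3},{"travel":[0,0,-0.185],"rot":[0,0,0],"fingers":-0.3}]' 60
python3 -m pendant '[{"travel":[0.04,0,0],"rot":[0,0,0],"fingers":-0.3},{"travel":[0.08,0,0],"rot":[0,0,0],"fingers":-0.3}]'
```

```text
clock: 6.75
tcp_pos: [0.5156, 0.1568, 0.1616]
orientation: [-0.0, 0.248, 0.969, -0.0]
wrist_force: [0.0, -0.3, -2.3]
finger_gap: 0.0338
grip_force: 59.8
clock: 6.95
tcp_pos: [0.5066, 0.1615, 0.1612]
orientation: [-0.0, 0.248, 0.969, -0.0]
wrist_force: [-0.2, -0.3, -1.6]
finger_gap: 0.0341
grip_force: 59.8
```

```bash
python3 -m pendant '[{"travel":[0.1,0,0],"rot":[0,0,0],"fingers":-0.3},{"travel":[0.2,0,0],"rot":[0,0,0],"fingers":-0.3},{"travel":[0.3,0,0],"rot":[0,0,0],"fingers":-0.3},{"travel":[0.42,0,0],"rot":[0,0,0],"fingers":-0.3},{"travel":[0.42,0,0],"rot":[0,0,0],"fingers":-0.3},{"travel":[0.42,0,0],"rot":[0,0,0],"fingers":-0.3}]'
python3 - <<'E'
from h import *
plan([(.465,.184,.37,151.25),(.523,-.229,.37,181.8)])
E
```

```text
clock: 7.55
tcp_pos: [0.4628, 0.186, 0.1619]
orientation: [0.0, 0.247, 0.969, 0.0]
wrist_force: [0.2, -0.4, -2.0]
finger_gap: 0.0339
grip_force: 59.8
at [0.4628 0.186  0.1619] 151.38 tilt [ 9.e-04 -2.e-04 -1.e+00]
(0.465, 0.184, 0.37, 151.25) [-0.014, -0.003, -1.0] rz 0.001 rows>= 3
    [-0.01, -0.003, -0.734] rz 0.001 rows>= 2
(0.523, -0.229, 0.37, 181.8) [-0.746, -1.0, 0.0] rz -0.183 rows>= 3
    [-0.483, -1.0, 0.0] rz -0.163 rows>= 3
    [-0.286, -1.0, 0.0] rz -0.152 rows>= 3
    [-0.009, -0.076, 0.0] rz -0.011 rows>= 1
```

```bash
python3 -m pendant '[{"travel":[0,0,-0.2],"rot":[0,0,0],"fingers":-0.3},{"travel":[0,0,-0.45],"rot":[0,0,0],"fingers":-0.3},{"travel":[0,0,-0.7],"rot":[0,0,0],"fingers":-0.3},{"travel":[0,0,-1],"rot":[0,0,0],"fingers":-0.3}]' >/dev/null
python3 -m pendant '[{"travel":[0,0,-0.25],"rot":[0,0,0],"fingers":-0.3},{"travel":[0,0,-0.5],"rot":[0,0,0],"fingers":-0.3},{"travel":[0,0,-0.7],"rot":[0,0,0],"fingers":-0.3},{"travel":[0,0,-0.74],"rot":[0,0,0],"fingers":-0.3},{"travel":[0,0,-0.74],"rot":[0,0,0],"fingers":-0.3}]' 
python3 -m pendant '[{"travel":[-0.15,-0.2,0],"rot":[0,0,-0.04],"fingers":-0.3},{"travel":[-0.3,-0.4,0],"rot":[0,0,-0.08],"fingers":-0.3},{"travel":[-0.52,-0.7,0],"rot":[0,0,-0.13],"fingers":-0.3},{"travel":[-0.75,-1,0],"rot":[0,0,-0.18],"fingers":-0.3}]' >/dev/null
python3 -m pendant '[{"travel":[-0.15,-0.3,0],"rot":[0,0,-0.05],"fingers":-0.3},{"travel":[-0.3,-0.6,0],"rot":[0,0,-0.1],"fingers":-0.3},{"travel":[-0.4,-0.8,0],"rot":[0,0,-0.13],"fingers":-0.3},{"travel":[-0.48,-1,0],"rot":[0,0,-0.16],"fingers":-0.3}]' >/dev/null
python3 -m pendant '[{"travel":[-0.08,-0.3,0],"rot":[0,0,-0.05],"fingers":-0.3},{"travel":[-0.16,-0.6,0],"rot":[0,0,-0.1],"fingers":-0.3},{"travel":[-0.23,-0.8,0],"rot":[0,0,-0.13],"fingers":-0.3},{"travel":[-0.29,-1,0],"rot":[0,0,-0.16],"fingers":-0.3},{"travel":[-0.29,-1,0],"rot":[0,0,-0.16],"fingers":-0.3},{"travel":[-0.29,-1,0],"rot":[0,0,-0.16],"fingers":-0.3}]' 
python3 -c "
from h import *
plan([(.523,-.229,.26,181.8)])
pic,W=look('wrist'); cv2.imwrite('pics/w3.png',pic); np.save('w3.npy',W)"
```

```text
clock: 8.45
tcp_pos: [0.4639, 0.1856, 0.3707]
orientation: [0.001, 0.248, 0.969, 0.0]
wrist_force: [0.1, 0.1, -2.5]
finger_gap: 0.0336
grip_force: 60.5
clock: 9.85
tcp_pos: [0.5191, -0.2187, 0.3684]
orientation: [-0.001, -0.011, 1.0, 0.001]
wrist_force: [0.5, 0.2, -2.3]
finger_gap: 0.034
grip_force: 60.7
at [ 0.5191 -0.2187  0.3684] -178.77 tilt [-0.003   0.0021 -1.    ]
(0.523, -0.229, 0.26, 181.8) [-0.031, -0.086, 0.903] rz -0.01 rows>= 3
```

View pics/w3.png

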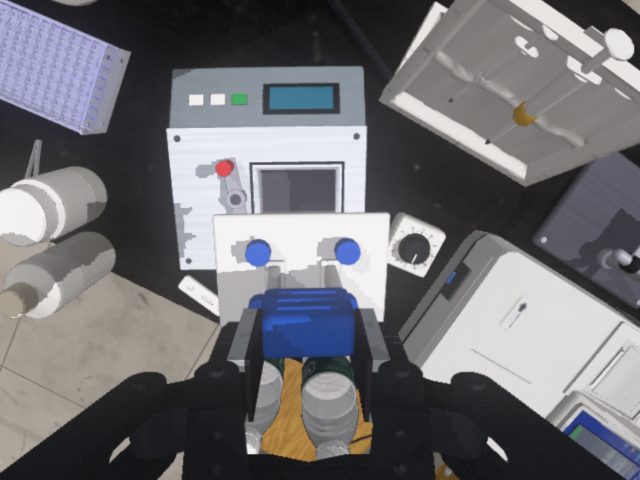

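The carrier is held upright: flange at (215–390, 213–320), grip at (308,320), and the well mouth is partly visible at (297,188). I'll measure the carrier in the tool frame and recheck the deck from this view.

```bash
cat > held.py <<'E'
from well import *
def held(W,p,M,m,pic):
    D=(W-p)@M  # tool coords
    k=(abs(D[...,2]-.051)<.008)&(abs(D[...,1])<.06)&(D[...,0]>-.05)&(D[...,0]<.06)&(pic.min(2)>130)
    n,l,s,c=cv2.connectedComponentsWithStats(k.astype(np.uint8)); i=1+np.argmax(s[1:,4]); k=l==i
    q=D[k]; A=np.c_[q[:,:2],np.ones(len(q))]; co=np.linalg.lstsq(A,q[:,2],rcond=None)[0]
    print('flange n',k.sum(),'tool plane slopes',np.round(co,4))
    # edges: front edge = max x per y bin ; side edges = y per x bin
    yb=np.arange(-.038,.039,.004); fx=[np.max(q[abs(q[:,1]-b)<.002,0]) for b in yb]
    f=np.polyfit(yb,fx,1); print('front edge x at y0',f[1],'slope deg',np.degrees(np.arctan(f[0])))
    xs=[x for x in np.arange(.0,.028,.003)]; L=[[q[abs(q[:,0]-x)<.0015,1].min(),q[abs(q[:,0]-x)<.0015,1].max()] for x in xs]
    L=np.median(L,0); print('sides',L,'mid',L.mean())
E
python3 - <<'E'
from held import *
p,y,M=cur(); m=env.camera_model('wrist'); W=np.load('w3.npy'); pic=cv2.imread('pics/w3.png'); held(W,p,M,m,pic)
z=W[...,2]; k=((abs(z-.0845)<.004)&(abs(W[...,0]-.53)<.09)&(abs(W[...,1]+.26)<.12))
q=W[k]; yb=np.arange(-.34,-.18,.01); yb=yb[(yb<-.27)|(yb>-.185)]
f=np.polyfit(yb,[np.min(q[abs(q[:,1]-b)<.005,0]) for b in yb],1); a=np.radians(1.8)
print('deck front edge at y=-.26:',np.polyval(f,-.26),'ang',np.degrees(np.arctan(f[0])),'expect',.5288-.0757*np.cos(a))
xb=np.arange(.47,.52,.005); L=[[q[abs(q[:,0]-x)<.003,1].min(),q[abs(q[:,0]-x)<.003,1].max()] for x in xb]; L=np.array(L)
print('deck y edges mid at x .495',np.median(L.mean(1)),L.mean(0),'expect',-.2593-.034*np.sin(a))
h=cv2.cvtColor(pic,cv2.COLOR_BGR2HSV); red=((h[...,0]<8)|(h[...,0]>172))&(h[...,1]>140)&(z>.12)&(z<.13)&(W[...,1]<-.2)
print('red',red.sum(),W[red].mean(0))
E
```

```text
flange n 13000 tool plane slopes [0.0061 0.0488 0.0533]
front edge x at y0 0.029966472333680428 slope deg -0.22885565006303032
sides [-0.04744832  0.03991616] mid -0.0037660787165719467
deck front edge at y=-.26: 0.4531989570265315 ang -2.3021375337761074 expect 0.45313735338031413
deck y edges mid at x .495 -0.2604722662113641 [-0.36016254 -0.16060107] expect -0.26036796580865634
red 159 [ 0.49151943 -0.29707435  0.12432775]
```

```bash
cat > carr.py <<'E'
from held import *
def carrier(W,p,M,pic,zoff=.0533):
    D=(W-p)@M
    k=(abs(D[...,2]-zoff)<.009)&(abs(D[...,1])<.06)&(D[...,0]>-.05)&(D[...,0]<.06)&(pic.min(2)>130)
    n,l,s,c=cv2.connectedComponentsWithStats(k.astype(np.uint8)); k=l==1+np.argmax(s[1:,4])
    q=W[k]; A=np.c_[q[:,:2],np.ones(len(q))]; co=np.linalg.lstsq(A,q[:,2],rcond=None)[0]
    co=np.linalg.lstsq(A[abs(A@co-q[:,2])<.0015],q[abs(A@co-q[:,2])<.0015,2],rcond=None)[0]
    n=np.array([-co[0],-co[1],1]); n/=np.linalg.norm(n)
    # in-plane: rectangle from front edge + sides, in tool frame
    t=D[k]; yb=np.arange(-.034,.030,.004); fx=[np.max(t[abs(t[:,1]-b)<.002,0]) for b in yb]; f=np.polyfit(yb,fx,1)
    L=np.median([[t[abs(t[:,0]-x)<.0015,1].min(),t[abs(t[:,0]-x)<.0015,1].max()] for x in np.arange(.0,.027,.003)],0)
    ymid=L.mean(); cx=np.polyval(f,ymid)+.0003-.031; 
    yd=M@np.array([f[0],1,0]); yaw=np.degrees(np.arctan2(-yd[0],yd[1]))
    xy=(M@np.array([cx,ymid,zoff])+p)[:2]; top=np.array([xy[0],xy[1],co@[xy[0],xy[1],1]]); o=top-n*.005
    print('normal',np.round(n,4),'origin',np.round(o,4),'carrier yaw',round(yaw,2),'width',round(L[1]-L[0],4))
    rv=np.cross(n,[0,0,1]); print('fix rot in tool /60deg',np.round(np.degrees(M.T@rv)/60,4))
    return o,n,yaw
E
python3 - <<'E'
from carr import *
p,y,M=cur(); W=np.load('w3.npy'); pic=cv2.imread('pics/w3.png'); print(p,y,M[:,2])
o,n,yaw=carrier(W,p,M,pic)
k=((abs(W[...,2]-.0845)<.004)&(abs(W[...,0]-.51)<.06)&(abs(W[...,1]+.26)<.09)); q=W[k]
print('deck slopes',np.linalg.lstsq(np.c_[q[:,:2],np.ones(len(q))],q[:,2],rcond=None)[0])
for b in np.arange(-.04,.041,.02):
    D=(W-p)@M; k=(abs(D[...,1]-b)<.003)&(abs(D[...,0]-.02)<.004)&(abs(D[...,2]-.053)<.01); print(b,np.median(W[k][:,2]))
E
```

```text
[ 0.5190572  -0.21806443  0.36900315] -178.71180034807566 [-0.00232523  0.00161785 -0.99999599]
normal [0.0021 0.0483 0.9988] origin [ 0.5197 -0.222   0.3106] carrier yaw 1.02 width 0.0873
fix rot in tool /60deg [-0.0461 -0.003  -0.0001]
deck slopes [-0.00049127 -0.00025272  0.0845971 ]
-0.04 0.31748444199642883
-0.02 0.3166051778174276
0.0 0.31559977822046986
0.019999999999999997 0.3148489197033293
0.04 0.3135621350510805
```

```bash
python3 -m pendant '[{"travel":[-0.028,-0.082,0],"rot":[-0.046,-0.003,-0.015],"fingers":-0.3},{"travel":[-0.028,-0.082,0.2],"rot":[-0.046,-0.003,-0.015],"fingers":-0.3},{"travel":[-0.028,-0.082,0.45],"rot":[-0.046,-0.003,-0.015],"fingers":-0.3},{"travel":[-0.028,-0.082,0.7],"rot":[-0.046,-0.003,-0.015],"fingers":-0.3},{"travel":[-0.028,-0.082,0.85],"rot":[-0.046,-0.003,-0.015],"fingers":-0.3},{"travel":[-0.028,-0.082,0.9],"rot":[-0.046,-0.003,-0.015],"fingers":-0.3},{"travel":[-0.028,-0.082,0.9],"rot":[-0.046,-0.003,-0.015],"fingers":-0.3},{"travel":[-0.028,-0.082,0.9],"rot":[-0.046,-0.003,-0.015],"fingers":-0.3},{"travel":[-0.028,-0.082,0.9],"rot":[-0.046,-0.003,-0.015],"fingers":-0.3}]'
python3 - <<'E'
from carr import *
p,y,M=cur(); pic,W=look('wrist'); cv2.imwrite('pics/w4.png',pic); np.save('w4.npy',W); print(p,y,M[:,2])
o,n,yaw=carrier(W,p,M,pic)
a=M.T@(np.array([.5233,-.2290,.085])-o)/.12; print('to go tool/.12',np.round(a,3))
E
```

```text
clock: 10.8
tcp_pos: [0.5238, -0.2284, 0.264]
orientation: [0.002, -0.02, 1.0, 0.023]
wrist_force: [0.2, 0.2, -2.2]
finger_gap: 0.0337
grip_force: 60.9
[ 0.52381617 -0.22839588  0.2640342 ] -177.76274314043994 [ 0.00391831  0.04671249 -0.99890069]
normal [-0.006   0.0039  1.    ] origin [ 0.5249 -0.229   0.2062] carrier yaw 2.12 width 0.0874
fix rot in tool /60deg [-0.004   0.0055  0.0003]
to go tool/.12 [ 0.019 -0.046  1.009]
```

```bash
python3 -m pendant '[{"travel":[0.017,0,0],"rot":[-0.004,0.005,0.002],"fingers":-0.3},{"travel":[0.017,-0.008,0.15],"rot":[-0.004,0.005,0.002],"fingers":-0.3},{"travel":[0.017,-0.016,0.35],"rot":[-0.004,0.005,0.002],"fingers":-0.3},{"travel":[0.018,-0.026,0.55],"rot":[-0.004,0.005,0.002],"fingers":-0.3},{"travel":[0.018,-0.028,0.6],"rot":[-0.004,0.005,0.002],"fingers":-0.3},{"travel":[0.018,-0.028,0.6],"rot":[-0.004,0.005,0.002],"fingers":-0.3},{"travel":[0.018,-0.028,0.6],"rot":[-0.004,0.005,0.002],"fingers":-0.3},{"travel":[0.018,-0.028,0.6],"rot":[-0.004,0.005,0.002],"fingers":-0.3}]'
python3 - <<'E'
from carr import *
p,y,M=cur(); pic,W=look('wrist'); cv2.imwrite('pics/w5.png',pic); np.save('w5.npy',W); print(p,y,M[:,2])
o,n,yaw=carrier(W,p,M,pic)
a=M.T@(np.array([.5233,-.2290,.085])-o)/.12; print('to go tool/.12',np.round(a,3))
E
```

```text
clock: 11.65
tcp_pos: [0.522, -0.2288, 0.192]
orientation: [-0.0, -0.018, 1.0, 0.025]
wrist_force: [-0.6, 0.3, -2.3]
finger_gap: 0.0336
grip_force: 60.9
[ 0.52200131 -0.22877307  0.19197343] -177.8915286809423 [-0.00157273  0.05072442 -0.99871145]
normal [-6.e-04 -1.e-04  1.e+00] origin [ 0.5228 -0.2291  0.1341] carrier yaw 2.03 width 0.0872
fix rot in tool /60deg [0.     0.0006 0.    ]
to go tool/.12 [-0.004 -0.02   0.409]
```

View pics/w5.png

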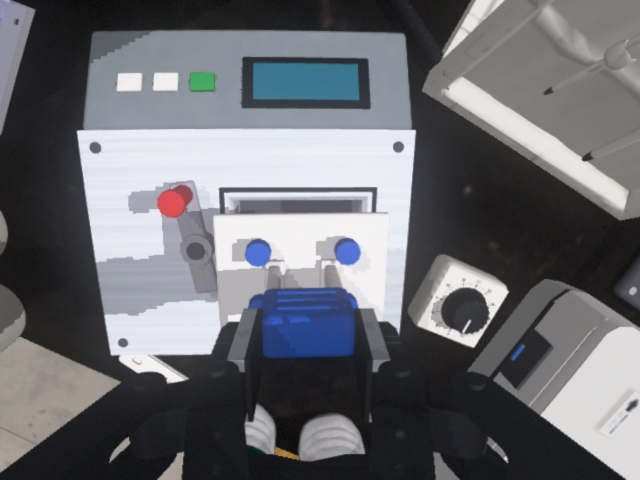

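The carrier hangs square over the well (visible mouth 235–370, row 205), flange level, origin within 0.5 mm. Lowering gently.

```bash
python3 -m pendant '[{"travel":[0,-0.004,0.08],"rot":[0,0,0],"fingers":-0.3},{"travel":[-0.001,-0.01,0.16],"rot":[0,0,0],"fingers":-0.3},{"travel":[-0.002,-0.014,0.24],"rot":[0,0,0],"fingers":-0.3},{"travel":[-0.003,-0.017,0.31],"rot":[0,0,0],"fingers":-0.3},{"travel":[-0.004,-0.019,0.36],"rot":[0,0,0],"fingers":-0.3},{"travel":[-0.004,-0.02,0.39],"rot":[0,0,0],"fingers":-0.3},{"travel":[-0.004,-0.02,0.39],"rot":[0,0,0],"fingers":-0.3},{"travel":[-0.004,-0.02,0.39],"rot":[0,0,0],"fingers":-0.3}]'
python3 - <<'E'
from carr import *
p,y,M=cur(); pic,W=look('wrist'); np.save('w6.npy',W); print(p,y,M[:,2])
o,n,yaw=carrier(W,p,M,pic)
a=M.T@(np.array([.5233,-.2290,.085])-o)/.12; print('to go tool/.12',np.round(a,3))
E
```

```text
clock: 12.5
tcp_pos: [0.5218, -0.2283, 0.1438]
orientation: [-0.001, -0.018, 0.999, 0.026]
wrist_force: [0.0, 0.2, -3.1]
finger_gap: 0.0338
grip_force: 60.9
[ 0.52179883 -0.22827129  0.14375784] -177.8890166184723 [-0.00326568  0.05187578 -0.99864821]
normal [-0.0015 -0.0031  1.    ] origin [ 0.4925 -0.2266  0.0796] carrier yaw 2.21 width 0.1197
fix rot in tool /60deg [0.0029 0.0015 0.0001]
to go tool/.12 [-0.256 -0.027 -0.047]
```

```bash
python3 -m pendant '[{"travel":[0,0,0.006],"rot":[0,0,0],"fingers":-0.3},{"travel":[0,0,0.01],"rot":[0,0,0],"fingers":-0.3},{"travel":[0,0,0.01],"rot":[0,0,0],"fingers":-0.3},{"travel":[0,0,0.01],"rot":[0,0,0],"fingers":-0.3}]'
```

```text
clock: 12.95
tcp_pos: [0.5217, -0.2282, 0.1425]
orientation: [-0.001, -0.018, 0.999, 0.026]
wrist_force: [-0.1, -0.6, -2.3]
finger_gap: 0.0336
grip_force: 61.0
```

```bash
python3 -m pendant '[{"travel":[0,0,0.006],"rot":[0,0,0],"fingers":-0.3},{"travel":[0,0,0.01],"rot":[0,0,0],"fingers":-0.3},{"travel":[0,0,0.01],"rot":[0,0,0],"fingers":-0.3},{"travel":[0,0,0.01],"rot":[0,0,0],"fingers":-0.3}]'
```

```text
clock: 13.35
tcp_pos: [0.5216, -0.2282, 0.1423]
orientation: [-0.001, -0.018, 1.0, 0.026]
wrist_force: [-2.5, 0.4, 5.6]
finger_gap: 0.0336
grip_force: 61.8
```

Contact. Open and go up, then look.

```bash
python3 -m pendant '[{"travel":[0,0,0],"rot":[0,0,0],"fingers":0},{"travel":[0,0,0],"rot":[0,0,0],"fingers":0.2},{"travel":[0,0,0],"rot":[0,0,0],"fingers":0.4},{"travel":[0,0,0],"rot":[0,0,0],"fingers":0.5},{"travel":[0,0,0],"rot":[0,0,0],"fingers":0.5},{"travel":[0,0,0],"rot":[0,0,0],"fingers":0.5}]'
python3 -m pendant '[{"travel":[0,0.01,-0.15],"rot":[0,0,0],"fingers":0.5},{"travel":[0,0.03,-0.4],"rot":[0,0,0],"fingers":0.5},{"travel":[0,0.04,-0.7],"rot":[0,0,0],"fingers":0.5},{"travel":[0,0.05,-1],"rot":[0.047,0,0],"fingers":0.5},{"travel":[0,0.05,-1],"rot":[0.047,0,0],"fingers":0.5},{"travel":[0,0.05,-1],"rot":[0.047,0,0],"fingers":0.5},{"travel":[0,0.05,-1],"rot":[0.047,0,0],"fingers":0.5}]'
python3 - <<'E'
from well import *
p,y,M=cur(); pic,W=look('wrist'); cv2.imwrite('pics/w7.png',pic); np.save('w7.npy',W); print(p,y,M[:,2])
h=cv2.cvtColor(pic,cv2.COLOR_BGR2HSV); z=W[...,2]
k=((h[...,0]>=100)&(h[...,0]<=130)&(h[...,1]>110)&(abs(z-.155)<.02)&(abs(W[...,0]-.52)<.08)); print('grip top',np.nanmax(z[k]),cv2.minAreaRect(W[k&(z>.15)][:,:2].astype(np.float32)))
f=(abs(W[...,0]-.5233)<.026)&(abs(W[...,1]+.229)<.039)&(abs(z-.09)<.006); q=W[f]
print('flange z slopes',f.sum(),np.median(q[:,2]),np.linalg.lstsq(np.c_[q[:,:2]-[.5233,-.229],np.ones(len(q))],q[:,2],rcond=None)[0])
red=((h[...,0]<8)|(h[...,0]>172))&(h[...,1]>140)&(z>.115)&(z<.13); print('red',W[red].mean(0))
E
```

```text
clock: 13.95
tcp_pos: [0.5216, -0.228, 0.141]
orientation: [-0.001, -0.018, 0.999, 0.026]
wrist_force: [0.4, 0.6, 0.1]
finger_gap: 0.0638
grip_force: 0.0
clock: 14.65
tcp_pos: [0.5214, -0.228, 0.2602]
orientation: [-0.002, -0.018, 1.0, 0.002]
wrist_force: [-0.7, 0.1, -0.3]
finger_gap: 0.0642
grip_force: 0.0
[ 0.52136302 -0.22799925  0.26022988] -177.88428145764263 [-0.00333921  0.00404915 -0.99998623]
grip top 0.1573332577620071 ((0.5217544436454773, -0.22802944481372833), (0.017418578267097473, 0.03570854663848877), 1.718095064163208)
flange z slopes 4002 0.0895724588618866 [0.00043583 0.00083934 0.08970696]
red [ 0.49158726 -0.29719343  0.12428665]
```

View pics/w7.png

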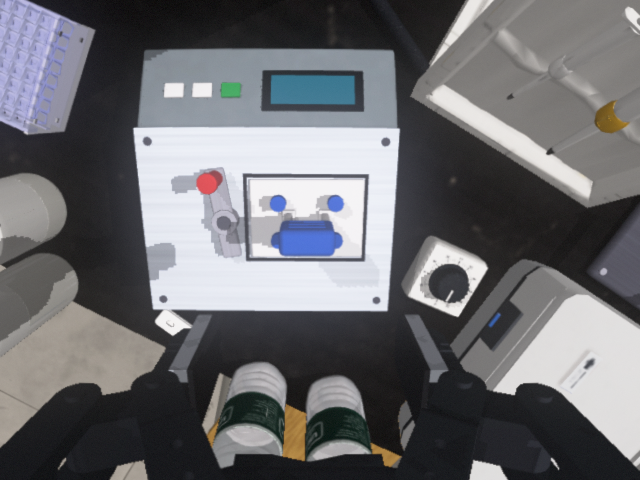

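The carrier sits flat in the well (flange 245–367 x 175–260, level to 0.1°, 5 mm above the deck). The latch is still open, with its post at (208,183) and pivot at (226,221). I'll grasp the post head along the 45° diagonal and swing it round the arc.

```bash
python3 - <<'E'
from h import *
c=np.array([.5254,-.2910]); P=lambda t:(c+.0343*np.array([np.cos(np.radians(t)),np.sin(np.radians(t))])).tolist()
plan([(.4916,-.2972,.2,225),(.4916,-.2972,.12,225)])
a=np.radians(225); p0=np.array(P(190.4))
for t in [198,206,214,222,230,238,246,254,262,270,275]:
    d=np.array(P(t))-p0; print(t,np.round(np.array([np.cos(a)*d[0]+np.sin(a)*d[1],np.sin(a)*d[0]-np.cos(a)*d[1]])/.12,3))
E
```

```text
at [ 0.5212 -0.228   0.2598] -177.89 tilt [-0.0041  0.0045 -1.    ]
(0.4916, -0.2972, 0.2, 225) [0.268, -0.567, 0.499] rz -0.715 rows>= 5
(0.4916, -0.2972, 0.12, 225) [0.0, -0.001, 0.666] rz 0.0 rows>= 2
198 [ 0.019 -0.033]
206 [ 0.035 -0.069]
214 [ 0.045 -0.108]
222 [ 0.05  -0.147]
230 [ 0.049 -0.187]
238 [ 0.043 -0.227]
246 [ 0.032 -0.265]
254 [ 0.015 -0.301]
262 [-0.007 -0.334]
270 [-0.033 -0.364]
275 [-0.052 -0.381]
```

```bash
python3 -m pendant '[{"travel":[0.06,-0.14,0.1],"rot":[0,0,-0.14],"fingers":-0.1},{"travel":[0.12,-0.28,0.2],"rot":[0,0,-0.28],"fingers":-0.1},{"travel":[0.2,-0.42,0.3],"rot":[0,0,-0.42],"fingers":-0.1},{"travel":[0.268,-0.567,0.4],"rot":[0,0,-0.56],"fingers":-0.1},{"travel":[0.268,-0.567,0.5],"rot":[0,0,-0.715],"fingers":-0.1},{"travel":[0.268,-0.567,0.5],"rot":[0,0,-0.715],"fingers":-0.1},{"travel":[0.268,-0.567,0.5],"rot":[0,0,-0.715],"fingers":-0.1},{"travel":[0.268,-0.567,0.5],"rot":[0,0,-0.715],"fingers":-0.1},{"travel":[0.268,-0.567,0.5],"rot":[0,0,-0.715],"fingers":-0.1}]'
python3 - <<'E'
from h import *
plan([(.4916,-.2972,.12,225)])
pic,W=look('wrist'); z=W[...,2]; h=cv2.cvtColor(pic,cv2.COLOR_BGR2HSV)
red=((h[...,0]<8)|(h[...,0]>172))&(h[...,1]>140)&(z>.115)&(z<.13); print('red',red.sum(),W[red].mean(0))
E
```

```text
clock: 15.6
tcp_pos: [0.4925, -0.2971, 0.2018]
orientation: [-0.0, -0.382, 0.924, 0.001]
wrist_force: [0.5, -0.5, 1.2]
finger_gap: 0.0385
grip_force: 0.0
at [ 0.4925 -0.2971  0.2018] -135.04 tilt [-0.0012  0.0024 -1.    ]
(0.4916, -0.2972, 0.12, 225) [0.006, 0.005, 0.681] rz -0.001 rows>= 2
red 412 [ 0.49172033 -0.29815098  0.12445868]
```

```bash
python3 -m pendant '[{"travel":[0.008,0,0.2],"rot":[0,0,0],"fingers":-0.1},{"travel":[0.008,0,0.4],"rot":[0,0,0],"fingers":-0.1},{"travel":[0.008,0,0.55],"rot":[0,0,0],"fingers":-0.1},{"travel":[0.008,0,0.67],"rot":[0,0,0],"fingers":-0.1},{"travel":[0.008,0,0.67],"rot":[0,0,0],"fingers":-0.1},{"travel":[0.008,0,0.67],"rot":[0,0,0],"fingers":-0.1}]' 20
python3 -m pendant '[{"travel":[0,0,0],"rot":[0,0,0],"fingers":-0.8},{"travel":[0,0,0],"rot":[0,0,0],"fingers":-0.8},{"travel":[0,0,0],"rot":[0,0,0],"fingers":-0.8},{"travel":[0,0,0],"rot":[0,0,0],"fingers":-0.8},{"travel":[0,0,0],"rot":[0,0,0],"fingers":-0.8}]' 20
```

```text
clock: 16.25
tcp_pos: [0.4915, -0.2977, 0.1213]
orientation: [-0.0, -0.383, 0.924, 0.002]
wrist_force: [2.1, -0.1, -0.3]
finger_gap: 0.0379
grip_force: 0.0
clock: 16.75
tcp_pos: [0.4913, -0.2978, 0.121]
orientation: [-0.0, -0.383, 0.924, 0.002]
wrist_force: [-0.5, 0.2, 0.1]
finger_gap: 0.0084
grip_force: 0.0
```

```bash
python3 - <<'E'
from h import *
pic,W=look('wrist'); z=W[...,2]; h=cv2.cvtColor(pic,cv2.COLOR_BGR2HSV)
red=((h[...,0]<8)|(h[...,0]>172))&(h[...,1]>140)&(z>.09)&(z<.14); print('red',red.sum(),W[red].mean(0) if red.any() else '')
cv2.imwrite('pics/w8.png',pic); s=env.get_state(); print(s['finger_gap'],s['grip_force'])
E
```

```text
red 618 [ 0.49166822 -0.29826341  0.12452519]
0.00859380572998028 0.0
```

View pics/w8.png

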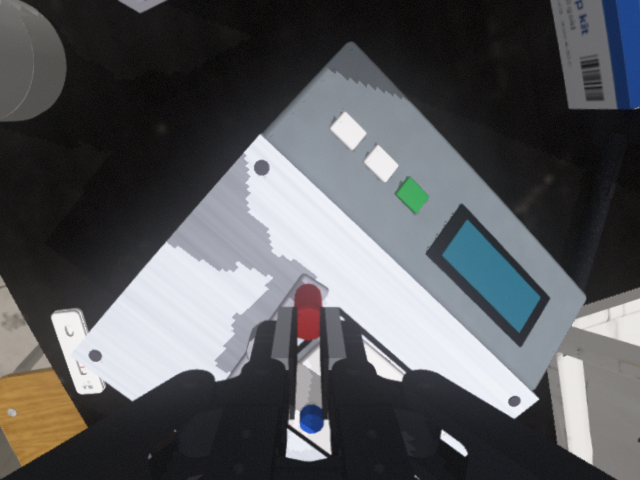

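The red post shows at (308,310) right between the fingers, which just reached their commanded opening; I close further.

```bash
python3 -m pendant '[{"travel":[0,0,0],"rot":[0,0,0],"fingers":-1},{"travel":[0,0,0],"rot":[0,0,0],"fingers":-1},{"travel":[0,0,0],"rot":[0,0,0],"fingers":-1}]' 20
```

```text
clock: 17.1
tcp_pos: [0.4912, -0.2977, 0.1207]
orientation: [-0.0, -0.383, 0.924, 0.002]
wrist_force: [0.3, 0.6, 0.0]
finger_gap: 0.0002
grip_force: 0.0
```

```bash
python3 - <<'E'
from h import *
p,y,M=cur(); pic,W=look('wrist'); D=(W-p)@M; h=cv2.cvtColor(pic,cv2.COLOR_BGR2HSV)
cv2.imwrite('pics/w9.png',cv2.resize(pic[250:420,220:400],None,fx=3.3,fy=3.3,interpolation=cv2.INTER_CUBIC))
for r in range(270,400,10): print(r,[ (np.round(D[r,c]*1000).tolist(), pic[r,c].tolist()) for c in (285,308,330)])
E
```

```text
270 [([7.0, -11.0, 36.0], [184, 172, 169]), ([7.0, -1.0, 37.0], [212, 200, 195]), ([7.0, 10.0, 37.0], [242, 234, 231])]
280 [([1.0, -11.0, 37.0], [177, 165, 163]), ([7.0, -1.0, 24.0], [184, 171, 172]), ([2.0, 10.0, 36.0], [244, 237, 234])]
290 [([-3.0, -11.0, 36.0], [180, 169, 166]), ([6.0, -1.0, 16.0], [78, 71, 123]), ([-3.0, 10.0, 36.0], [243, 235, 232])]
300 [([-3.0, -11.0, 25.0], [140, 129, 132]), ([5.0, -1.0, 7.0], [72, 65, 121]), ([-9.0, 10.0, 36.0], [244, 237, 235])]
310 [([-8.0, -11.0, 24.0], [194, 181, 184]), ([10.0, -1.0, -13.0], [68, 60, 60]), ([-14.0, 10.0, 37.0], [244, 237, 233])]
320 [([-13.0, -11.0, 25.0], [153, 143, 143]), ([9.0, -1.0, -19.0], [62, 55, 57]), ([-19.0, 10.0, 35.0], [73, 66, 65])]
330 [([6.0, -8.0, -20.0], [60, 54, 53]), ([11.0, -1.0, -28.0], [57, 50, 51]), ([6.0, 7.0, -20.0], [68, 61, 60])]
340 [([7.0, -8.0, -28.0], [55, 49, 49]), ([10.0, -1.0, -34.0], [50, 45, 46]), ([6.0, 7.0, -26.0], [73, 66, 66])]
350 [([6.0, -8.0, -32.0], [55, 52, 49]), ([11.0, -1.0, -40.0], [46, 42, 42]), ([10.0, 6.0, -39.0], [94, 88, 86])]
360 [([11.0, -7.0, -46.0], [42, 38, 38]), ([10.0, -1.0, -44.0], [46, 44, 43]), ([11.0, 6.0, -45.0], [51, 46, 46])]
370 [([12.0, -7.0, -52.0], [43, 40, 38]), ([6.0, -1.0, -43.0], [45, 43, 41]), ([12.0, 5.0, -51.0], [45, 40, 40])]
380 [([11.0, -7.0, -55.0], [36, 33, 31]), ([3.0, -1.0, -44.0], [42, 41, 40]), ([11.0, 5.0, -56.0], [40, 36, 35])]
390 [([11.0, -6.0, -59.0], [35, 32, 32]), ([-0.0, -1.0, -44.0], [40, 37, 36]), ([11.0, 5.0, -59.0], [36, 32, 32])]
```

View pics/w9.png

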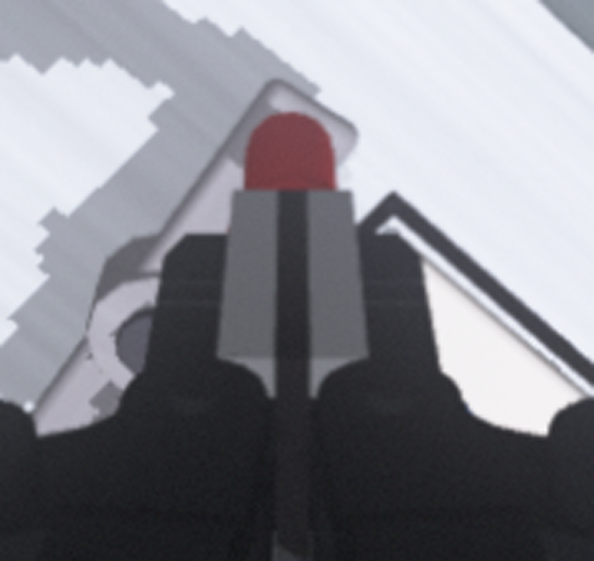

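The crop shows the shut fingertips ending at z about -11 mm in the tool frame, above the red head: the fingers are really some 3 cm shorter than stated, and the post is untouched. I open, go 24 mm lower and close again.

```bash
python3 -m pendant '[{"travel":[0,0,0],"rot":[0,0,0],"fingers":-0.2},{"travel":[0,0,0],"rot":[0,0,0],"fingers":-0.2},{"travel":[0,0,0],"rot":[0,0,0],"fingers":-0.2},{"travel":[0,0,0],"rot":[0,0,0],"fingers":-0.2},{"travel":[0,0,0.06],"rot":[0,0,0],"fingers":-0.2},{"travel":[0,0,0.12],"rot":[0,0,0],"fingers":-0.2},{"travel":[0,0,0.17],"rot":[0,0,0],"fingers":-0.2},{"travel":[0,0,0.2],"rot":[0,0,0],"fingers":-0.2},{"travel":[0,0,0.2],"rot":[0,0,0],"fingers":-0.2}]' 20
python3 -m pendant '[{"travel":[0,0,0],"rot":[0,0,0],"fingers":-0.9},{"travel":[0,0,0],"rot":[0,0,0],"fingers":-0.9},{"travel":[0,0,0],"rot":[0,0,0],"fingers":-0.9},{"travel":[0,0,0],"rot":[0,0,0],"fingers":-0.9},{"travel":[0,0,0],"rot":[0,0,0],"fingers":-0.9}]' 20
```

```text
clock: 18.05
tcp_pos: [0.4907, -0.2973, 0.0958]
orientation: [-0.001, -0.383, 0.924, 0.002]
wrist_force: [0.4, 1.2, -0.3]
finger_gap: 0.0339
grip_force: 0.0
clock: 18.55
tcp_pos: [0.4913, -0.2978, 0.0969]
orientation: [-0.0, -0.383, 0.924, 0.002]
wrist_force: [0.1, -0.4, 0.6]
finger_gap: 0.0132
grip_force: 19.5
```

Gripped. Now the arc.

```bash
python3 -m pendant '[{"travel":[0.019,-0.033,0],"rot":[0,0,0],"fingers":-0.9},{"travel":[0.035,-0.069,0],"rot":[0,0,0],"fingers":-0.9},{"travel":[0.045,-0.108,0],"rot":[0,0,0],"fingers":-0.9},{"travel":[0.05,-0.147,0],"rot":[0,0,0],"fingers":-0.9},{"travel":[0.049,-0.187,0],"rot":[0,0,0],"fingers":-0.9},{"travel":[0.043,-0.227,0],"rot":[0,0,0],"fingers":-0.9},{"travel":[0.032,-0.265,0],"rot":[0,0,0],"fingers":-0.9},{"travel":[0.015,-0.301,0],"rot":[0,0,0],"fingers":-0.9},{"travel":[-0.007,-0.334,0],"rot":[0,0,0],"fingers":-0.9},{"travel":[-0.033,-0.364,0],"rot":[0,0,0],"fingers":-0.9}]'
python3 -m pendant '[{"travel":[-0.012,-0.01,0],"rot":[0,0,0],"fingers":-0.9},{"travel":[-0.024,-0.02,0],"rot":[0,0,0],"fingers":-0.9},{"travel":[-0.024,-0.02,0],"rot":[0,0,0],"fingers":-0.9},{"travel":[-0.024,-0.02,0],"rot":[0,0,0],"fingers":-0.9}]'
```

```text
clock: 19.55
tcp_pos: [0.5224, -0.3253, 0.0962]
orientation: [-0.002, -0.382, 0.924, 0.003]
wrist_force: [-5.9, 1.6, 4.3]
finger_gap: 0.0131
grip_force: 20.0
clock: 19.95
tcp_pos: [0.5265, -0.3249, 0.0963]
orientation: [-0.002, -0.383, 0.924, 0.003]
wrist_force: [-5.6, 1.7, 1.8]
finger_gap: 0.0134
grip_force: 19.9
```

```bash
python3 -m pendant '[{"travel":[-0.01,-0.01,0],"rot":[0,0,0],"fingers":-0.9},{"travel":[-0.018,-0.018,0],"rot":[0,0,0],"fingers":-0.9},{"travel":[-0.018,-0.018,0],"rot":[0,0,0],"fingers":-0.9},{"travel":[-0.018,-0.018,0],"rot":[0,0,0],"fingers":-0.9}]'
```

```text
clock: 20.35
tcp_pos: [0.5274, -0.3251, 0.0962]
orientation: [-0.004, -0.382, 0.924, 0.004]
wrist_force: [-11.5, 0.8, 6.3]
finger_gap: 0.0134
grip_force: 20.1
```

At the stop. Release and go up, then check.

```bash
python3 -m pendant '[{"travel":[0.006,0.006,0],"rot":[0,0,0],"fingers":-0.6},{"travel":[0.006,0.006,0],"rot":[0,0,0],"fingers":-0.4},{"travel":[0.006,0.006,0],"rot":[0,0,0],"fingers":-0.2},{"travel":[0.006,0.006,0],"rot":[0,0,0],"fingers":-0.2},{"travel":[0.006,0.006,0],"rot":[0,0,0],"fingers":-0.2},{"travel":[0.006,0.006,-0.2],"rot":[0,0,0],"fingers":-0.2},{"travel":[0.006,0.006,-0.5],"rot":[0,0,0],"fingers":-0.2},{"travel":[0.006,0.006,-0.8],"rot":[0,0,0],"fingers":-0.2},{"travel":[0.006,0.006,-1],"rot":[0,0,0],"fingers":-0.2},{"travel":[0.006,0.006,-1],"rot":[0,0,0],"fingers":-0.2}]'
python3 -m pendant '[{"travel":[0.2,0,-0.3],"rot":[0,0,0],"fingers":-0.2},{"travel":[0.2,0,-0.5],"rot":[0,0,0],"fingers":-0.2},{"travel":[0.2,0,-0.5],"rot":[0,0,0],"fingers":-0.2},{"travel":[0.2,0,-0.5],"rot":[0,0,0],"fingers":-0.2},{"travel":[0.2,0,-0.5],"rot":[0,0,0],"fingers":-0.2}]'
python3 - <<'E'
from h import *
pic,W=look('wrist'); cv2.imwrite('pics/w10.png',pic); z=W[...,2]; h=cv2.cvtColor(pic,cv2.COLOR_BGR2HSV)
red=((h[...,0]<8)|(h[...,0]>172))&(h[...,1]>140)&(z>.115)&(z<.13)&(W[...,0]<.6); r=W[red].mean(0); d=r[:2]-[.5254,-.291]
print('red',r,'latch',np.radians((np.degrees(np.arctan2(d[1],d[0]))%360)-180-1.9))
f=(abs(W[...,0]-.5233)<.026)&(abs(W[...,1]+.229)<.035)&(abs(z-.09)<.006); q=W[f]
print('flange',f.sum(),np.median(q[:,2]),np.linalg.lstsq(np.c_[q[:,:2]-[.5233,-.229],np.ones(len(q))],q[:,2],rcond=None)[0])
k=(abs(W[...,0]-.5244)<.006)&(W[...,1]>-.285)&(W[...,1]<-.25); 
for b in np.arange(-.284,-.25,.003): print(round(b,3),np.round(np.median(z[k&(abs(W[...,1]-b)<.0015)]),4),end=' ')
pic2,_=look('side')
W0=np.load('side.npy'); _,W1=look('scene'); W0=np.load('scene.npy'); z0=W0[...,2]; P0=cv2.imread('pics/scene.png')
for t in ['yellow_carrier','timer','strip_box','reagent_bottle','wide_jar']:
    o=env.outline_of('scene',t)[:1]
    if o: print(t,np.round(np.nanmedian(W1[o[0]['mask']],0),3),np.round(o[0]['xy']))
E
```

```text
clock: 21.35
tcp_pos: [0.5329, -0.3272, 0.2214]
orientation: [0.002, -0.383, 0.924, -0.002]
wrist_force: [0.0, -0.2, -0.4]
finger_gap: 0.0342
grip_force: 0.0
clock: 21.85
tcp_pos: [0.5137, -0.3423, 0.2748]
orientation: [-0.001, -0.383, 0.924, 0.003]
wrist_force: [-0.5, 0.2, -0.3]
finger_gap: 0.034
grip_force: 0.0
red [ 0.52686003 -0.3255209   0.12446863] latch 1.5799038795203801
flange 2090 0.08972209902260951 [ 0.00977465 -0.00117711  0.09008637]
-0.284 0.0986 -0.281 0.0967 -0.278 0.0965 -0.275 0.0967 -0.272 0.0962 -0.269 0.0965 -0.266 0.0966 -0.263 0.0963 -0.26 0.09 -0.257 0.0896 -0.254 0.0899 -0.251 0.0899 yellow_carrier [0.58  0.257 0.093] [476. 245.]
timer [ 0.606 -0.09   0.032] [351. 304.]
strip_box [ 0.286 -0.269  0.046] [243. 232.]
reagent_bottle [ 0.642 -0.499  0.106] [177. 345.]
wide_jar [ 0.551 -0.508  0.125] [162. 306.]
```

View pics/w10.png

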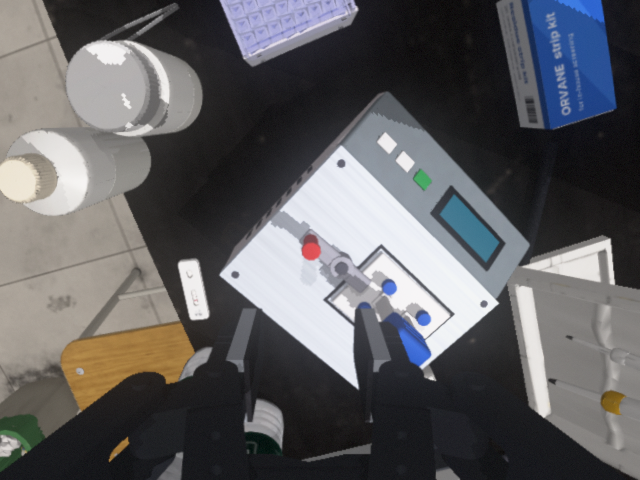

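The post is at (311,247), the pivot at (341,267) and the blade lies over the flange at (380,300). The latch is at about 1.58 and the blade covers 11 mm of the flange. The robot is clear of everything and the other things are unmoved, so I hand in.

```bash
python3 -c "
from workcell import env
print(env.hand_in())"
```

```text
the job is handed in; nothing more can be done
None
```

The blue carrier is seated flat in the well and the latch is turned to its stop (about 1.58 rad) with the blade over the flange. The yellow carrier, timer, bottle and jar measured where they started; the strip box was partly hidden by the arm but never touched. I handed in at about 22 s; the call returned no verdict.

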